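# Set the roll of a pitot probe with a gravity angle gauge

## Task

A pitot probe lies loose in the V-rests of its alignment stand and must be set to the roll angle marked on the angle gauge. Clear the two pipe offcuts from the probe's reference plate and drop them in the scrap tub, then stand the gauge flush in the middle of the plate between its two lips, dial facing the robot, and rock gauge and probe together until the swinging needle settles on the preset marker on the dial. Finish while still gripping the gauge there, steady and pressed lightly down so that its foot bears flush on the plate, for a colleague to tighten the clamp (let go, it would flop over); don't tip the gauge over, and leave the other things on the bench where they are.

Things in the scene. Friction and masses are not known exactly. Their poses are not given: they have to be found in the camera images.
- stand: Fixed alignment stand: an aluminium base 215 x 84 x 10 mm (long side along its x) with two grey V-rests 18 mm thick, 76 mm before and behind the centre, up to 73 mm high. Origin under the centre of the base, on the bench; x along the probe, away from the robot, z up. The probe (a steel tube 25 mm thick, about 340 mm long with its two bent tips pointing away from the robot) lies along x in the rests, its roll axis 60 mm above the origin.
- probe (a joint): Roll of the probe in its rests, rad, about the stand's +x axis through the point 60 mm above the stand's origin; 0 = reference plate level (as at the start), positive raises the plate's +y (left) side; turns freely within +-0.6 with a little friction (about 0.025 N m) and has no spring. The probe with its plate is only turned, never lifted.
- seat (a point): Centre of the top face of the probe's reference plate, 81 mm above the bench when level; axes turn with the probe (x along the probe, y across it, z out of the plate). The aluminium plate measures 64 mm along x and 116 mm along y; along its two long edges (x = +-25 to +-32 mm) run lips 4 mm high, which leave a channel 50 mm wide (in x), open at both ends, for the gauge's foot.
- gauge: Loose gravity angle gauge, 0.35 kg, standing upright on the bench. Origin: centre of its underside; x goes from the dial face to the back (the dial faces -x, toward the robot), y to the left as one faces the dial, z up. Bare steel foot 40 (x) x 100 (y) x 14 mm; round grey dial housing, diameter 90 and 22 mm thick, centre 58 mm above the underside; on top a black ribbed grip 24 mm thick (x), 36 mm wide (y), from 103 to 140 mm above the underside.
- gauge_grip (a point): Middle of the gauge's grip, 122 mm above its underside, on its z axis; to be taken across its 24 mm thickness (fingers close along the gauge's x).
- needle (a joint): Angle of the hanging needle from six o'clock on the dial, rad, about the gauge's +x: positive = clockwise facing the dial (tip to the gauge's +y, the viewer's left). Black pendulum 28 mm long with a brass bob, on the dial's centre. Gravity keeps it plumb: 0 on the upright gauge, +a when gauge and probe are rolled -a about x (top leaning to +y, left). Settles in about a second. Scale lines every 10 degrees.
- marker (a joint): Angle of the preset marker (a dark pointed steel tab, 11 mm wide, reaching from the dial's lower rim inward toward the centre) from the six o'clock line, rad, same sense as the needle; between 0.16 and 0.42 (9 to 24 degrees, left of six o'clock), stiff, not to be moved.
- needle_tip (a point): Point on the line of the needle, 36 mm from the dial's centre.
- mark_tip (a point): Point on the line of the marker, 36 mm from the dial's centre.
- offcut_0: Grey pipe offcut, a short tube of 26 mm outside and 18 mm inside diameter, 36 mm high, about 20 g, standing on end on the probe's reference plate, on its right (-y) half. Origin: centre of its underside.
- offcut_1: Grey pipe offcut, a short tube of 26 mm outside and 18 mm inside diameter, 26 mm high, about 20 g, standing on end on the probe's reference plate, on its left (+y) half. Origin: centre of its underside.
- tub: Fixed white open round scrap tub, 104 mm high, 140 mm across the rim and 104 mm at the foot, wall 3 mm. Origin under its centre, on the bench.
- spanner: Open-ended steel spanner 169 mm long lying on the bench; leave alone.
- screwdriver: Screwdriver 195 mm long lying on the bench; leave alone.
- brass_union: Brass pipe union 44 mm long lying on the bench; leave alone.
- stopper_0: Rubber stopper, 30 mm, standing on the bench; leave alone.

How it is judged:
By the outcome, as a careful person would: the job done as asked, in the order asked, and still so for the second after the job is handed in, while the arm keeps its last pose, push and grip.
It also fails if it takes over 61 s, if anything falls off the work surface, if the arm or the gripper's body presses on something with over 40 N, if the wrist force passes 120 N, or if a joint passes its speed limit or range.

## Robot

A 7-joint arm with a two-finger parallel gripper is mounted at the origin on a cart in front of the work surface, level with it; the furniture and walls round the work are solid. World frame = base frame: x ahead of the robot, y to its left, z up, the work surface at z = 0. Lengths are in m, angles in rad, forces in N, time in s.
With the tool pointing down it reaches from about 0.425 to 0.925 m from the base axis. Payload 6.8 kg.
Tool frame: the origin (TCP) lies midway between the tips of the shut fingers; the grasp point (between the pads) lies 19 mm behind it; z points along the fingers, y is the line along which they close (so a half turn about z gives the same grasp; the last joint's range is limited). The gripper opens to 85 mm and grips with 20 to 120 N. Pads are 22 mm wide; open, the fingers measure 114 mm over their backs; the gripper's body (76 mm by 85 mm) begins 54 mm behind the grasp point. The pads swing forward as they close: fully open they stand 13 mm farther back than shut.
Start: joints at [1.097, 0.477, 0.022, 1.555, -0.011, 1.109, -0.083], TCP at [0.241, -0.63, 0.231] pointing down, gripper open.
Joint ranges: [-2.96, 2.96], [-0.34, 2.1], [-1.41, 1.46], [0.24, 2.44], [-1.37, 4.51], [0.17, 1.92], [-2.96, 2.96]. Speed limits (rad/s): [2.39, 2.39, 3.14, 3.14, 3.14, 3.14, 3.14].

## Interface

Orientations are given as a rotation vector (axis times angle).
In Python, from bench import r gives the robot as it stands. The module is installed in compiled form; this text tells all that it offers.
- The arm moves only by the tool apply_moves, never from a script. Its argument "rows" is a list of rows, each a list of 6 numbers: the shift along the tool's x, y, z scaled (see below), then the turn, a rotation vector about the tool's x, y, z scaled (see below). A call has 1 to 5 rows; each row is the pose to reach, as a shift and turn from the pose commanded when the call began, along the tool's axes at that moment; what a row does not reach only later rows make up. The controller multiplies each number of a shift by 0.25 m and each number of a turn by 90 degrees. A row lasts 1/8 s, in which the tool goes at most 62.5 mm and 10.7 degrees, less where a joint would pass 70% of its speed; a pose out of reach is approached as far as the arm can. A call with a number of a shift or a turn outside -1 to 1 is refused whole. A call with a gripper value outside its range is refused whole. "claw" is the opening, from 0 (shut) to 1 (fully open), set as the call begins (left out, the last holds). The fingers move at their own pace and stop on an object; "newtons" is the grip in N (left out, the last holds). Time passes only in rows, so rows that repeat a pose let the fingers close. It gives the time, the measured TCP pose, the force, the opening and the grip force at its end, in the units of the state.
- r.get_obs(): the state, without advancing time (a new reading comes with each control period).
- r.grab_frame(name): name is "scene" or "top" or "wrist"; returns a dict with "pixels" (400x640x3 uint8, red, green, blue), "intrinsics" (3x3 intrinsics, pixels), "dist" ([k1, k2, p1, p2, k3] as OpenCV has them; the pictures are not rectified), "eye" and "attitude" of the camera in the world. Camera axes: x right, y up, looking along -z (the intrinsics and any distortion apply to the point x, -y, -z); pixel columns grow to the right and rows downward; lengths in m; the calibration is good to about 2 mm. A picture is of the moment at which its call begins. There is no depth.
- r.hand_in(): hands the job in; it is judged then, once.
Trained networks look in a picture, given as the dict that the camera call returned (one of the last four; its "shot" number tells which), for a name from the list of things; names that differ only in an ending like _2 or _b are one class to them, and where a whole thing is asked for, a point or a joint stands for the part that bears it (a point fixed in the world has none). Each returns a list of dicts, best first, with "conf" (0 to 1); they miss things now and then, are a little off and sometimes report something else, mostly with a low value. They report only what shows in the picture. A call takes as long as a camera call.
- r.search_frame(picture, thing): "rect" ([left, top, width, height] in pixels, round what is visible of it).
- r.outline_of(picture, thing): "pixels" (400x640 bool, what is visible of it) and "rect" ([left, top, width, height] in pixels, round what is visible of it).
- r.landmark_of(picture, thing): "point" ([column, row] in pixels: a listed point, or the origin of a listed thing).
The state is a dict: "clock": time; "joints": joint angles; "qvel": joint speeds; "tau": joint torques, N m; "tcp_pos": TCP position; "orientation": TCP orientation; "contact_force": force on the tool from outside, world axes, zero at the start; "moment": the same for the moment, N m; "grip_width": finger opening in m; "gripper_force": force on a finger pad.
Only numpy, scipy, OpenCV 4.12 (cv2) and the standard library are available. Lean on these libraries where they do the work, as an engineer would, in place of code of your own. Each camera call takes 0.05 s, during which the arm holds its last target. There are 200 camera calls.

## Working session

There is one attempt and no reset: what is moved stays moved. The work goes in short steps, Python scripts to look and compute and a tool call to move; the robot and the scene stay as the last step left them, time stands still between calls to the robot, and variables do not carry over. Pictures are saved under pics/ and viewed, at most 10 in all, crops included, and the job is handed in when it is done.

Besides the shell and the picture viewer there is one more tool, called after "Call:" by a JSON object that holds its "method" and its "body", one argument or row to a line. apply_moves: Moves the arm, as the interface text tells. Its arguments: {"type":"object","properties":{"rows":{"type":"array","items":{"type":"array","items":{"type":"number"}}},"claw":{"type":"number"},"newtons":{"type":"number"}},"required":["rows"]}

```bash
mkdir -p pics
cat > h.py <<'E'
import numpy as np, cv2
from scipy.spatial.transform import Rotation as R
from bench import r
def att(p):
    a=np.array(p["attitude"],float)
    return a if a.shape==(3,3) else R.from_rotvec(a).as_matrix() if a.size==3 else R.from_quat(a).as_matrix()
def ray(p,uv):
    x,y=cv2.undistortPoints(np.array([[uv]],float),np.array(p["intrinsics"]),np.array(p["dist"]))[0,0]
    return np.array(p["eye"]),att(p)@np.array([x,-y,-1.])
def atz(p,uv,z):
    e,d=ray(p,uv); return e+d*(z-e[2])/d[2]
def proj(p,X):
    c=att(p).T@(np.array(X,float)-np.array(p["eye"])); 
    return cv2.projectPoints(np.array([[c[0],-c[1],-c[2]]]),np.zeros(3),np.zeros(3),np.array(p["intrinsics"]),np.array(p["dist"]))[0][0,0]
def tri(*obs):
    A=np.zeros((3,3));b=np.zeros(3)
    for p,uv in obs:
        e,d=ray(p,uv);d=d/np.linalg.norm(d);M=np.eye(3)-np.outer(d,d);A+=M;b+=M@e
    return np.linalg.solve(A,b)
def save(p,n): cv2.imwrite("pics/"+n+".png",p["pixels"][:,:,::-1])
def to_tool(X):  # world target for TCP -> shift numbers
    o=r.get_obs(); T=R.from_rotvec(o["orientation"]).as_matrix()
    return T.T@(np.array(X)-o["tcp_pos"])/0.25
E
cat > a.py <<'E'
from h import *
np.set_printoptions(precision=4,suppress=True)
s=r.grab_frame("scene");t=r.grab_frame("top");save(s,"s0");save(t,"t0")
print(s["attitude"],s["eye"],t["eye"])
o=r.get_obs();print({k:o[k] for k in("clock","tcp_pos","orientation","grip_width","contact_force")})
for n,z in dict(stand=0,seat=.081,gauge=0,gauge_grip=.122,offcut_0=.081,offcut_1=.081,tub=0,mark_tip=.058,needle_tip=.058).items():
    L=[]
    for nm,p in(("s",s),("t",t)):
        q=r.landmark_of(p,n)
        if q: print(n,nm,np.array(q[0]["point"]),round(q[0]["conf"],2),atz(p,q[0]["point"],z)); L.append((p,q[0]["point"]))
    if len(L)==2: print("   tri",tri(*L))
E
python3 a.py
```

```text
[ 0.3659 -0.9719 -2.2848] [0.0009 0.6368 0.8969] [0.3656 0.0051 1.0141]
{'clock': 0.1, 'tcp_pos': array([ 0.2412, -0.6299,  0.2304]), 'orientation': array([-3.0876, -0.5711,  0.0006]), 'grip_width': 0.08562133293372072, 'contact_force': array([ 0.0332,  0.2204, -0.5786])}
stand s [310.6 240.3] 0.83 [0.5357 0.0719 0.    ]
stand t [290.8 215.8] 0.81 [0.5312 0.0816 0.    ]
   tri [0.5286 0.0803 0.013 ]
seat s [309.5 222.6] 0.56 [0.5291 0.0795 0.081 ]
gauge s [384.  187.5] 0.66 [ 0.5016 -0.2308  0.    ]
gauge t [406.4 229.3] 0.78 [ 0.4958 -0.2338  0.    ]
   tri [ 0.4985 -0.232   0.0005]
gauge_grip s [386.1 156.1] 0.7 [ 0.5044 -0.2282  0.122 ]
gauge_grip t [418.1 218.1] 0.81 [ 0.5075 -0.2343  0.122 ]
   tri [ 0.5087 -0.236   0.1151]
offcut_0 s [300.  229.1] 0.66 [0.5329 0.1117 0.081 ]
offcut_0 t [298. 215.] 0.66 [0.5201 0.0574 0.081 ]
   tri [0.5451 0.0718 0.0334]
offcut_1 s [300.  229.1] 0.66 [0.5329 0.1117 0.081 ]
offcut_1 t [298. 215.] 0.66 [0.5201 0.0574 0.081 ]
   tri [0.5451 0.0718 0.0334]
tub s [271.4 310. ] 0.74 [0.4641 0.2955 0.    ]
tub t [211.  238.9] 0.69 [0.4667 0.2962 0.    ]
   tri [ 0.4657  0.2957 -0.0008]
needle_tip t [209.1 240.2] 0.18 [0.4575 0.2842 0.058 ]
```

```bash
python3 - <<'E'
import cv2,numpy as np
s=cv2.imread("pics/s0.png");t=cv2.imread("pics/t0.png")
a=cv2.resize(s[110:310,240:440],(600,600),interpolation=cv2.INTER_CUBIC)
cv2.imwrite("pics/s0c.png",a)
b=cv2.resize(t[130:300,180:440],(780,510),interpolation=cv2.INTER_CUBIC)
cv2.imwrite("pics/t0c.png",b)
E
python3 - <<'E'
from h import *
s=r.grab_frame("scene");t=r.grab_frame("top")
for p in(s,t):
    for n in("offcut_0","offcut_1"):
        print(n,[(np.round(q["point"],1),round(q["conf"],2)) for q in r.landmark_of(p,n)],[(q["rect"],round(q["conf"],2)) for q in r.search_frame(p,n)])
E
```

```text
offcut_0 [(array([298.7, 227.5]), 0.68), (array([317.5, 219.7]), 0.59)] [([311.0, 204.5, 11.6, 17.2], 0.68), ([264.5, 190.3, 91.0, 75.6], 0.67)]
offcut_1 [(array([298.7, 227.5]), 0.68), (array([317.5, 219.7]), 0.59)] [([311.0, 204.5, 11.6, 17.2], 0.68), ([264.5, 190.3, 91.0, 75.6], 0.67)]
offcut_0 [(array([279.1, 209.2]), 0.58), (array([298.1, 211.4]), 0.57)] [([271.4, 203.0, 5.3, 11.3], 0.42)]
offcut_1 [(array([279.1, 209.2]), 0.58), (array([298.1, 211.4]), 0.57)] [([271.4, 203.0, 5.3, 11.3], 0.42)]
```

View pics/s0c.png

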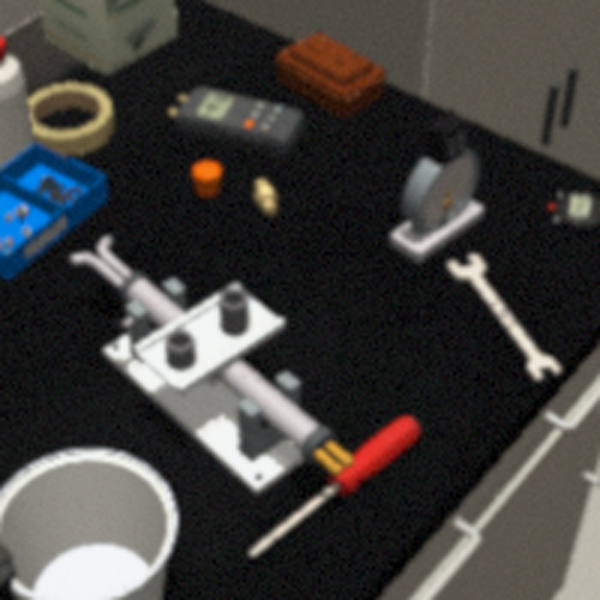

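View pics/t0c.png

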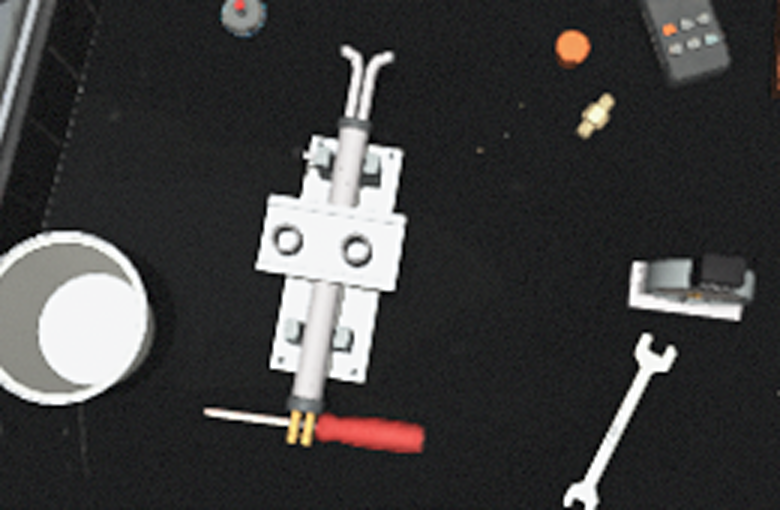

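The scene crop shows the stand with both offcuts on the plate, the gauge to the right, the tub at lower left, and the screwdriver under the probe's near end. In the top crop, the plate corners in full-image pixels are about (270.7,196), (315,201), (313,227) and (266,220). The offcut rims are at (276,209) and (299,213), and the gauge foot is around (390–427, 217–237).

Run:
```python
from h import *
np.set_printoptions(precision=4,suppress=True)
t=r.grab_frame("top");s=r.grab_frame("scene")
c=lambda u,v:(180+u/3-.33,130+v/3-.33)
C=[atz(t,c(*q),.083) for q in((272,197),(406,213),(398,290),(257,269))]
print("plate",*C,"mean",np.mean(C,0)); d=C[0]-C[1];print("len",np.linalg.norm(C[0]-C[1]),np.linalg.norm(C[3]-C[2]),np.linalg.norm(C[0]-C[3]))
f=lambda d:np.degrees(np.arctan2(-d[0],d[1]))
yaw=lambda d:np.degrees(np.arctan2(d[1],d[0]))
print("yaw long",f(C[0]-C[1]),f(C[3]-C[2]),"short",yaw(C[0]-C[3]),yaw(C[1]-C[2]))
B=[atz(t,c(*q),.01) for q in((313,135),(402,150),(365,382),(270,368))]
print("base mean",np.mean(B,0),"yaw",yaw(B[0]-B[3]),yaw(B[1]-B[2]))
print("off1",atz(t,c(288,238),.107),"off0",atz(t,c(357,249),.117))
sc=lambda u,v:(240+u/3-.33,110+v/3-.33)
print("scene off1 top",atz(s,sc(181,338),.107),"off0 top",atz(s,sc(234,294),.117))
G=[atz(t,c(*q),.014) for q in((632,262),(628,305),(740,320))]
print("gauge",*G,"front yaw",f(G[1]-G[2]),np.linalg.norm(G[1]-G[2]))
g=[atz(t,c(*q),.14) for q in((705,256),(752,258),(746,286),(695,283))];print("grip top",*g,np.mean(g,0),f(g[0]-g[1]),f(g[3]-g[2]))
m=r.outline_of(t,"gauge_grip");print(m and (m[0]["rect"],m[0]["conf"]))
```

```text
plate [0.57   0.1283 0.083 ] [0.5568 0.0148 0.083 ] [0.4913 0.021  0.083 ] [0.5083 0.139  0.083 ] mean [0.5316 0.0758 0.083 ]
len 0.11423526006379182 0.11926363352544105 0.06260309554238525
yaw long -6.608255085448225 -8.207348947887295 short -9.881077413844174 -5.383057724621629
base mean [0.5313 0.0769 0.01  ] yaw -8.854549666742534 -8.325641549892472
off1 [0.5305 0.111  0.107 ] off0 [0.5199 0.0538 0.117 ]
scene off1 top [0.5312 0.1116 0.107 ] off0 top [0.524  0.0519 0.117 ]
gauge [ 0.5272 -0.1883  0.014 ] [ 0.4882 -0.1836  0.014 ] [ 0.4753 -0.2832  0.014 ] front yaw -7.380863874622222 0.10049819321312539
grip top [ 0.512  -0.2216  0.14  ] [ 0.5106 -0.2586  0.14  ] [ 0.4883 -0.2529  0.14  ] [ 0.4904 -0.2129  0.14  ] [ 0.5003 -0.2365  0.14  ] -2.1416849422335615 -3.080063571883178
([388.3, 212.4, 42.6, 22.6], 0.74)
```

Call:
{"method": "apply_moves", "body": {
  "rows": [
    [0.2,-0.2,0,0,0,-0.11],
    [0.4,-0.4,0,0,0,-0.22],
    [0.55,-0.6,0,0,0,-0.33],
    [0.7,-0.8,0,0,0,-0.44],
    [0.7,-0.8,0,0,0,-0.5]
  ],
  "claw": 0.7
}}

```text
clock: 2.28
tcp_pos: [0.3349, -0.3769, 0.2317]
orientation: [-2.627, -1.723, -0.001]
contact_force: [0.5, -0.7, -0.2]
grip_width: 0.0594
gripper_force: 0.0
```

```bash
cat >> h.py <<'E'
np.set_printoptions(precision=4,suppress=True)
def toolyaw(o=None):
    o=o or r.get_obs();T=R.from_rotvec(o["orientation"]).as_matrix();return np.degrees(np.arctan2(T[1,1],T[0,1])),T[:,2]
def go(X,yaw=None):  # numbers for a call: shift, and tool turn so tool y points to world yaw and tool z down
    o=r.get_obs();T=R.from_rotvec(o["orientation"]).as_matrix()
    print(np.round(o["clock"],2),"tcp",o["tcp_pos"],"yaw",toolyaw(o),"F",o["contact_force"],"w",o["grip_width"],o["gripper_force"],"j",o["joints"])
    rot=0
    if yaw is not None:
        a=np.radians(yaw);y=np.array([np.cos(a),np.sin(a),0]);z=np.array([0,0,-1.])
        rot=R.from_matrix(T.T@np.stack([np.cross(y,z),y,z],1)).as_rotvec()/(np.pi/2)
    print("shift",to_tool(X),"turn",rot)
E
python3 -c "
from h import *
go([.531,.111,.25],-8.5)"
```

```text
2.28 tcp [ 0.3349 -0.3769  0.2317] yaw (np.float64(-23.490971749688658), array([ 0.0005,  0.0006, -1.    ])) F [ 0.4809 -0.6566 -0.1838] w 0.059442240014548814 0.0 j [ 0.9258  0.2086 -0.2343  1.9434  0.0564  0.9958  0.2557]
shift [ 2.1026 -0.0587 -0.0718] turn [ 0.0002 -0.0004 -0.1666]
```

Call:
{"method": "apply_moves", "body": {
  "rows": [
    [1,-0.03,-0.07,0,0,-0.1],
    [1,-0.03,-0.07,0,0,-0.1667],
    [1,-0.03,-0.07,0,0,-0.1667],
    [1,-0.03,-0.07,0,0,-0.1667],
    [1,-0.03,-0.07,0,0,-0.1667]
  ]
}}

```text
clock: 2.9
tcp_pos: [0.4305, -0.1449, 0.2498]
orientation: [2.38, 2.049, 0.004]
contact_force: [-0.5, -1.3, -0.6]
grip_width: 0.06
gripper_force: 0.0
```

```bash
python3 -c "
from h import *
go([.531,.111,.22],-8.5)"
```

```text
2.9 tcp [ 0.4305 -0.1449  0.2498] yaw (np.float64(-8.530490661992522), array([ 0.0026,  0.0005, -1.    ])) F [-0.5328 -1.2676 -0.5679] w 0.05999806246401458 0.0 j [ 0.6264  0.1201 -0.4693  2.0131  0.0626  1.0196 -0.0215]
shift [1.0719 0.2456 0.1207] turn [ 0.0016 -0.0005 -0.0003]
```

Call:
{"method": "apply_moves", "body": {
  "rows": [
    [1,0.2,0.1,0,0,0],
    [1,0.24,0.12,0,0,0],
    [1,0.24,0.12,0,0,0],
    [1,0.24,0.12,0,0,0],
    [1,0.24,0.12,0,0,0]
  ]
}}

```text
clock: 3.52
tcp_pos: [0.5275, 0.0919, 0.2184]
orientation: [-2.382, -2.045, -0.002]
contact_force: [-0.9, -0.4, 0.7]
grip_width: 0.0597
gripper_force: 0.0
```

Run:
```python
from h import *
w=r.grab_frame("wrist");save(w,"w1")
go([.531,.111,.17],-8.5)
print([(q["rect"],round(q["conf"],2)) for q in r.search_frame(w,"offcut_1")])
for n,X in(("off1top",(.531,.111,.107)),("off0top",(.522,.053,.117)),("seat",(.531,.077,.081))): print(n,proj(w,X))
```

```text
3.58 tcp [0.5273 0.0903 0.2183] yaw (np.float64(-8.820127155894463), array([-0.0005,  0.0014, -1.    ])) F [-0.3071  0.1245  0.0317] w 0.059518176926414715 0.0 j [ 0.2193  0.3227 -0.6111  1.8713  0.2143  1.0134 -0.6357]
shift [0.0837 0.0019 0.1933] turn [-0.0005 -0.0008 -0.0036]
[([306.4, 212.8, 29.9, 41.2], 0.76), ([307.2, 147.5, 33.6, 39.1], 0.63)]
off1top [323.7334 172.2688]
off0top [323.4774 245.6127]
seat [329.1768 203.4041]
```

View pics/w1.png

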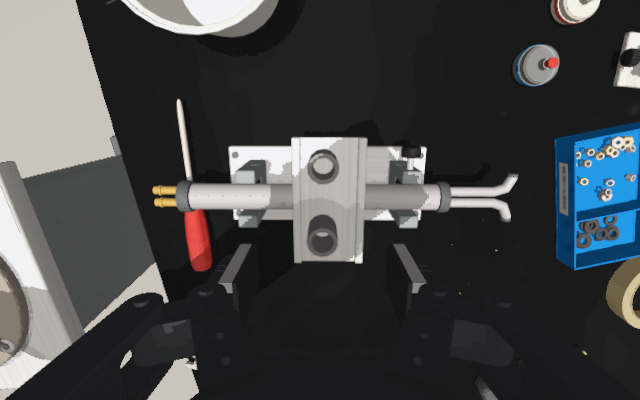

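The wrist view shows the offcut rims at about (322,163) and (322,237), and the plate spanning columns 292–367 and rows 137–262. The yaw looks aligned with the tool.

Run:
```python
from h import *
w=r.grab_frame("wrist");save(w,"w2")
img=w["pixels"]
print("off1",atz(w,(322,163.5),.107),"off0",atz(w,(322,237.5),.117))
P=[atz(w,q,z) for q,z in(((293,138),.085),((366,138),.085),((363,262),.085),((293,262),.085))]
print("plate",*P,np.mean(P,0))
for n in("offcut_1",):
    for q in r.outline_of(w,n): 
        v,u=np.nonzero(q["pixels"]);print(q["rect"],q["conf"],u.mean(),v.mean())
    print([(q["point"],q["conf"],atz(w,q["point"],.081)) for q in r.landmark_of(w,n)])
print([(q["point"],q["conf"],atz(w,q["point"],.081)) for q in r.landmark_of(w,"seat")])
go([.531,.111,.17],-8.5)
```

```text
off1 [0.5302 0.114  0.107 ] off0 [0.5211 0.0561 0.117 ]
plate [0.5089 0.1353 0.085 ] [0.5694 0.1259 0.085 ] [0.5532 0.0123 0.085 ] [0.4884 0.0225 0.085 ] [0.53  0.074 0.085]
[307.2, 143.5, 31.8, 36.7] 0.77 321.92 162.70923076923077
[151.9, 132.6, 367.0, 124.9] 0.42 332.47631652270826 190.98767066035109
[([323.0, 223.0], 0.67, array([0.5219, 0.0551, 0.081 ])), ([322.5, 155.5], 0.65, array([0.531 , 0.1163, 0.081 ]))]
[([331.4, 196.8], 0.97, array([0.5332, 0.0785, 0.081 ])), ([323.6, 221.1], 0.47, array([0.5227, 0.0568, 0.081 ]))]
3.82 tcp [0.5268 0.0854 0.2189] yaw (np.float64(-9.223629034418039), array([ 0.    , -0.0013, -1.    ])) F [ 0.4769  0.0446 -0.4992] w 0.060178836778301555 0.0 j [ 0.2247  0.3189 -0.608   1.874   0.2141  1.0138 -0.6347]
shift [0.1041 0.0003 0.1954] turn [ 0.0001  0.0008 -0.008 ]
```

Call:
{"method": "apply_moves", "body": {
  "rows": [
    [0.11,0,0.1,0,0,0],
    [0.11,0,0.28,0,0,0],
    [0.11,0,0.42,0,0,0],
    [0.11,0,0.52,0,0,0],
    [0.11,0,0.52,0,0,0]
  ]
}}

```text
clock: 4.45
tcp_pos: [0.5299, 0.1129, 0.0875]
orientation: [-2.391, -2.036, 0.006]
contact_force: [-0.5, 0.6, 0.1]
grip_width: 0.0601
gripper_force: 0.0
```

Call:
{"method": "apply_moves", "body": {
  "rows": [
    [0,0,0,0,0,0],
    [0,0,0,0,0,0],
    [0,0,0,0,0,0],
    [0,0,0,0,0,0]
  ],
  "claw": 0,
  "newtons": 20
}}

```text
clock: 4.95
tcp_pos: [0.532, 0.1153, 0.0896]
orientation: [2.389, 2.039, 0.003]
contact_force: [0.1, 0.4, 1.2]
grip_width: 0.0255
gripper_force: 19.6
```

Call:
{"method": "apply_moves", "body": {
  "rows": [
    [0,0,-0.2,0,0,0],
    [0.05,0,-0.4,0,0,0],
    [0.3,-0.15,-0.48,0,0,0],
    [0.5,-0.28,-0.48,0,0,0],
    [0.68,-0.38,-0.45,0,0,0]
  ],
  "newtons": 30
}}

```text
clock: 5.58
tcp_pos: [0.4636, 0.2994, 0.2023]
orientation: [2.39, 2.038, 0.003]
contact_force: [1.4, -0.0, -0.7]
grip_width: 0.0253
gripper_force: 29.5
```

Run:
```python
from h import *
go([.465,.296,.12],-9)
```

```text
5.58 tcp [0.4636 0.2994 0.2023] yaw (np.float64(-9.084168227960445), array([ 0.002 ,  0.0005, -1.    ])) F [ 1.353  -0.0432 -0.719 ] w 0.0253002983148772 29.49266115669161 j [-0.1465  0.3831 -0.6744  1.8488  0.2815  1.0044 -1.0966]
shift [-0.0128  0.0071  0.3293] turn [ 0.0012 -0.0005 -0.0009]
```

Call:
{"method": "apply_moves", "body": {
  "rows": [
    [0,0,0.2,0,0,0],
    [0,0,0.34,0,0,0],
    [0,0,0.34,0,0,0]
  ]
}}

```text
clock: 5.95
tcp_pos: [0.4621, 0.2964, 0.1139]
orientation: [-2.388, -2.04, 0.009]
contact_force: [-0.7, 0.4, 0.1]
grip_width: 0.0252
gripper_force: 29.6
```

Call:
{"method": "apply_moves", "body": {
  "rows": [
    [0,0,0,0,0,0],
    [0,0,0,0,0,0],
    [0,0,-0.15,0,0,0],
    [0,0,-0.4,0,0,0],
    [-0.1,0.05,-0.4,0,0,0]
  ],
  "claw": 0.7
}}

```text
clock: 6.58
tcp_pos: [0.4744, 0.2757, 0.223]
orientation: [2.385, 2.043, 0.019]
contact_force: [0.6, 0.3, -0.8]
grip_width: 0.0597
gripper_force: 0.0
```

Run:
```python
from h import *
go([.5215,.055,.2],-9)
```

```text
6.58 tcp [0.4744 0.2757 0.223 ] yaw (np.float64(-8.819273754714823), array([ 0.0099,  0.0072, -0.9999])) F [ 0.5619  0.2783 -0.7956] w 0.05967016473612914 0.0 j [-0.084   0.349  -0.6845  1.8415  0.2569  1.0277 -1.0244]
shift [-0.8442  0.3207  0.0877] turn [ 0.0055 -0.0055  0.002 ]
```

Call:
{"method": "apply_moves", "body": {
  "rows": [
    [-0.22,0.08,0,0,0,0],
    [-0.44,0.16,0,0,0,0],
    [-0.66,0.25,0.05,0,0,0],
    [-0.85,0.32,0.09,0,0,0],
    [-0.85,0.32,0.09,0,0,0]
  ]
}}

```text
clock: 7.2
tcp_pos: [0.5188, 0.0434, 0.194]
orientation: [2.397, 2.028, -0.002]
contact_force: [0.1, 0.0, 0.2]
grip_width: 0.0595
gripper_force: 0.0
```

Run:
```python
from h import *
w=r.grab_frame("wrist")
t=r.grab_frame("top")
for q in r.outline_of(w,"offcut_0"):
    v,u=np.nonzero(q["pixels"]);print("w",q["rect"],q["conf"],u.mean(),v.mean(),atz(w,(u.mean(),v.mean()),.117))
print("lm",[(q["point"],q["conf"],atz(w,q["point"],.081)) for q in r.landmark_of(w,"offcut_0")])
print([(q["rect"],q["conf"]) for q in r.search_frame(t,"offcut_1")])
go([.5215,.055,.09],-8.8)
```

```text
w [306.4, 163.8, 33.4, 42.7] 0.85 322.81329423264907 185.83284457478007 [0.5213 0.0596 0.117 ]
lm [([322.7, 178.5], 0.72, array([0.5209, 0.0568, 0.081 ]))]
[([205.5, 234.4, 6.8, 8.6], 0.55), ([246.7, 270.5, 47.6, 4.8], 0.25)]
7.45 tcp [0.5183 0.0506 0.1947] yaw (np.float64(-8.884096515903433), array([ 0.0015,  0.0007, -1.    ])) F [-0.252   0.3287 -0.786 ] w 0.05964733468513121 0.0 j [ 0.2832  0.324  -0.5997  1.929   0.2221  0.9523 -0.5768]
shift [0.019  0.0094 0.4188] turn [ 0.0009 -0.0006 -0.0009]
```

Call:
{"method": "apply_moves", "body": {
  "rows": [
    [0.02,0.01,0.1,0,0,0],
    [0.02,0.01,0.25,0,0,0],
    [0.02,0.01,0.37,0,0,0],
    [0.02,0.01,0.41,0,0,0],
    [0.02,0.01,0.41,0,0,0]
  ]
}}

```text
clock: 8.07
tcp_pos: [0.5214, 0.0542, 0.0915]
orientation: [-2.388, -2.041, -0.0]
contact_force: [0.4, 0.4, 0.3]
grip_width: 0.0597
gripper_force: 0.0
```

Call:
{"method": "apply_moves", "body": {
  "rows": [
    [0,0,0,0,0,0],
    [0,0,0,0,0,0],
    [0,0,0,0,0,0],
    [0,0,0,0,0,0]
  ],
  "claw": 0
}}

```text
clock: 8.57
tcp_pos: [0.5221, 0.0529, 0.0921]
orientation: [2.389, 2.038, 0.001]
contact_force: [1.0, -2.6, 5.3]
grip_width: 0.0256
gripper_force: 29.5
```

Call:
{"method": "apply_moves", "body": {
  "rows": [
    [0,0,-0.2,0,0,0],
    [0.05,0,-0.4,0,0,0],
    [0.3,-0.12,-0.48,0,0,0],
    [0.54,-0.24,-0.48,0,0,0],
    [0.78,-0.36,-0.45,0,0,0]
  ]
}}

```text
clock: 9.2
tcp_pos: [0.4684, 0.2439, 0.2062]
orientation: [2.39, 2.038, 0.003]
contact_force: [-0.2, 0.1, -0.0]
grip_width: 0.0253
gripper_force: 29.7
```

Run:
```python
from h import *
go([.465,.296,.12],-8.8)
```

```text
9.2 tcp [0.4684 0.2439 0.2062] yaw (np.float64(-9.093339471236249), array([ 0.0018,  0.0007, -1.    ])) F [-0.2399  0.0787 -0.0167] w 0.025338402018255317 29.728805478662252 j [-0.0353  0.3384 -0.682   1.8975  0.2537  0.9906 -0.9885]
shift [ 0.2033 -0.0471  0.3449] turn [ 0.0011 -0.0006 -0.0033]
```

Call:
{"method": "apply_moves", "body": {
  "rows": [
    [0.2,-0.05,0,0,0,0],
    [0.2,-0.05,0.2,0,0,0],
    [0.2,-0.05,0.34,0,0,0],
    [0.2,-0.05,0.34,0,0,0]
  ]
}}

```text
clock: 9.7
tcp_pos: [0.4623, 0.2921, 0.1179]
orientation: [-2.388, -2.04, 0.009]
contact_force: [-0.9, -0.4, -0.1]
grip_width: 0.0257
gripper_force: 29.7
```

Call:
{"method": "apply_moves", "body": {
  "rows": [
    [0,0,0,0,0,0],
    [0,0,0,0,0,0],
    [0,0,-0.15,0,0,0],
    [0,0,-0.4,0,0,0],
    [-0.1,0,-0.5,0,0,0]
  ],
  "claw": 0.7
}}

```text
clock: 10.32
tcp_pos: [0.4615, 0.2719, 0.2507]
orientation: [2.387, 2.043, 0.013]
contact_force: [-0.0, 0.0, -0.1]
grip_width: 0.0598
gripper_force: 0.0
```

Run:
```python
from h import *
t=r.grab_frame("top");s=r.grab_frame("scene");save(t,"t2");save(s,"s2")
for p in(t,s): print([(q["rect"],round(q["conf"],2)) for q in r.search_frame(p,"offcut_1")])
go([.49,-.22,.25],-5)
```

```text
[([200.2, 232.9, 11.9, 8.5], 0.66), ([209.3, 228.2, 15.1, 13.6], 0.55)]
[([272.3, 289.5, 10.8, 15.6], 0.52), ([367.8, 148.7, 32.8, 45.8], 0.49)]
10.52 tcp [0.4608 0.2687 0.2463] yaw (np.float64(-9.113050112098094), array([ 0.0023,  0.0005, -1.    ])) F [ 0.0508  0.0409 -0.7315] w 0.05980425578998155 0.0 j [-0.0569  0.3058 -0.709   1.8408  0.2262  1.0744 -1.0102]
shift [-1.9115  0.425  -0.0154] turn [ 0.0014 -0.0005 -0.0457]
```

Call:
{"method": "apply_moves", "body": {
  "rows": [
    [-0.24,0.05,-0.02,0,0,0],
    [-0.48,0.1,-0.04,0,0,0],
    [-0.72,0.15,-0.08,0,0,0],
    [-0.96,0.21,-0.08,0,0,-0.02],
    [-0.96,0.21,-0.08,0,0,-0.046]
  ]
}}

```text
clock: 11.15
tcp_pos: [0.4743, 0.0184, 0.2641]
orientation: [-2.322, -2.116, 0.004]
contact_force: [0.2, 1.7, 0.1]
grip_width: 0.0596
gripper_force: 0.0
```

Call:
{"method": "apply_moves", "body": {
  "rows": [
    [-0.24,0.05,0,0,0,0],
    [-0.48,0.1,0,0,0,0],
    [-0.72,0.15,0,0,0,0],
    [-0.92,0.15,0,0,0,0],
    [-0.92,0.15,0,0,0,0]
  ]
}}

```text
clock: 11.78
tcp_pos: [0.491, -0.213, 0.2636]
orientation: [-2.32, -2.115, 0.003]
contact_force: [-0.2, 0.8, 0.3]
grip_width: 0.0599
gripper_force: 0.0
```

Run:
```python
from h import *
w=r.grab_frame("wrist");save(w,"w3")
for q in r.outline_of(w,"gauge_grip")[:2]:
    v,u=np.nonzero(q["pixels"]);print(q["rect"],q["conf"],u.mean(),v.mean())
print("lm",[(q["point"],q["conf"],atz(w,q["point"],.122)) for q in r.landmark_of(w,"gauge_grip")],[(q["point"],atz(w,q["point"],0)) for q in r.landmark_of(w,"gauge")])
go([.502,-.235,.2],-5)
```

```text
[314.4, 143.4, 35.0, 89.7] 0.81 332.7271822104215 187.2512446067043
lm [([335.4, 209.0], 0.64, array([ 0.5002, -0.235 ,  0.122 ]))] [([331.8, 177.9], array([ 0.5005, -0.2327,  0.    ]))]
11.98 tcp [ 0.4926 -0.2067  0.2649] yaw (np.float64(-4.732117306855349), array([-0.0007,  0.0011, -1.    ])) F [0.577  0.5722 0.4636] w 0.05991622825799021 0.0 j [ 0.6564  0.247  -0.4428  1.8275  0.1171  1.0938  0.0887]
shift [-0.1098  0.0472  0.2593] turn [-0.0005 -0.0007  0.003 ]
```

View pics/w3.png

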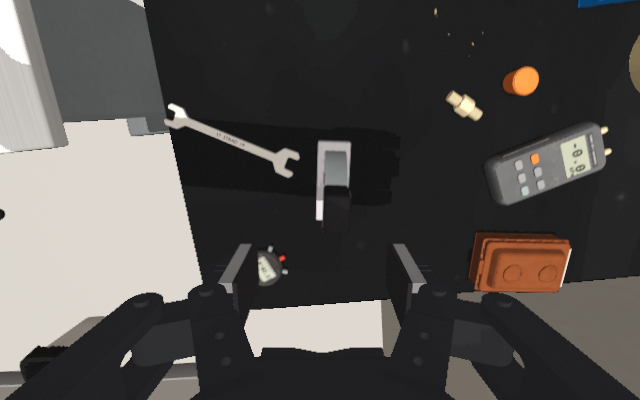

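The grip is centred about columns 335–337, rows 187–230, with the foot's near edge running (318,142)→(316,220). The gauge yaw therefore differs from the tool's by about 1.5°, and the spanner is clear of the fingers.

Call:
{"method": "apply_moves", "body": {
  "rows": [
    [-0.1,0.04,0.05,0,0,0.016],
    [-0.106,0.04,0.25,0,0,0.016],
    [-0.106,0.04,0.45,0,0,0.016],
    [-0.106,0.04,0.6,0,0,0.016],
    [-0.106,0.04,0.64,0,0,0.016]
  ]
}}

```text
clock: 12.6
tcp_pos: [0.4989, -0.2338, 0.1033]
orientation: [-2.335, -2.096, 0.002]
contact_force: [0.3, -0.0, 0.6]
grip_width: 0.06
gripper_force: 0.0
```

Call:
{"method": "apply_moves", "body": {
  "rows": [
    [0,0,0,0,0,0],
    [0,0,0,0,0,0],
    [0,0,0,0,0,0],
    [0,0,0,0,0,0],
    [0,0,0,0,0,0]
  ],
  "claw": 0,
  "newtons": 40
}}

```text
clock: 13.22
tcp_pos: [0.5015, -0.2362, 0.1073]
orientation: [2.338, 2.093, 0.003]
contact_force: [-0.1, 0.8, 6.9]
grip_width: 0.0237
gripper_force: 42.0
```

Run:
```python
from h import *
go([.5,-.234,.25],-8.5)
w=r.grab_frame("wrist");save(w,"w4")
```

```text
13.22 tcp [ 0.5015 -0.2362  0.1073] yaw (np.float64(-6.330655436465351), array([ 0.0034, -0.0011, -1.    ])) F [-0.0678  0.7879  6.8782] w 0.023683018543716496 41.96407198905945 j [ 0.6311  0.46   -0.3825  1.9361  0.2368  0.7851  0.0062]
shift [ 0.0078 -0.0048 -0.5709] turn [0.0022 0.0004 0.0241]
```

View pics/w4.png

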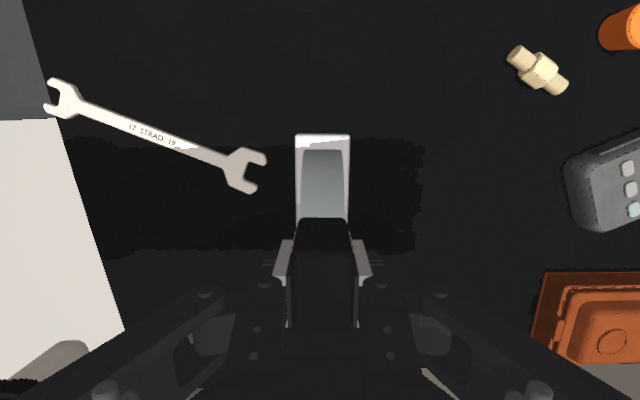

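The wrist view shows the grip centred between the pads, with the foot aligned to the tool (rows 135–220, columns 295–350). I'll raise the grip force and lift.

Call:
{"method": "apply_moves", "body": {
  "rows": [
    [0,0,0,0,0,0],
    [0,0,-0.05,0,0,0],
    [0,0,-0.2,0,0,0],
    [0,0,-0.4,0,0,0],
    [0,0,-0.54,0,0,0]
  ],
  "newtons": 90
}}

```text
clock: 13.9
tcp_pos: [0.4998, -0.2362, 0.2429]
orientation: [2.34, 2.094, 0.001]
contact_force: [1.1, -0.1, -5.1]
grip_width: 0.0227
gripper_force: 89.1
```

Call:
{"method": "apply_moves", "body": {
  "rows": [
    [0.12,0,0,0,0,0],
    [0.3,0,0,0,0,0],
    [0.5,-0.01,0,0,0,0.01],
    [0.72,-0.015,0,0,0,0.024],
    [0.9,-0.02,0,0,0,0.024]
  ]
}}

```text
clock: 14.52
tcp_pos: [0.519, -0.0099, 0.2408]
orientation: [-2.379, -2.051, 0.001]
contact_force: [-0.3, 0.3, -4.0]
grip_width: 0.0227
gripper_force: 89.0
```

Call:
{"method": "apply_moves", "body": {
  "rows": [
    [0.12,0,0,0,0,0],
    [0.25,0,0,0,0,0],
    [0.34,0,0,0,0,0],
    [0.34,0,0,0,0,0],
    [0.34,0,0,0,0,0]
  ]
}}

```text
clock: 15.15
tcp_pos: [0.5319, 0.0708, 0.2403]
orientation: [2.381, 2.049, -0.002]
contact_force: [0.4, -0.6, -3.6]
grip_width: 0.0227
gripper_force: 89.0
```

Run:
```python
from h import *
w=r.grab_frame("wrist");save(w,"w5");s=r.grab_frame("scene");save(s,"s5");t=r.grab_frame("top")
go([.531,.077,.195],-8.5)
for n in("gauge","gauge_grip","seat"):
  for nm,p in(("w",w),("t",t),("s",s)):
    print(n,nm,[(np.array(q["point"]),round(q["conf"],2)) for q in r.landmark_of(p,n)][:2])
o=r.get_obs()["tcp_pos"]
print("expect",[(proj(p,o-[0,0,.107]),proj(p,[.531,.077,.081])) for p in(w,t,s)])
```

```text
15.3 tcp [0.5322 0.0707 0.2404] yaw (np.float64(-8.6100224137641), array([-0.0004, -0.0008, -1.    ])) F [ 0.2381 -0.0247 -4.3182] w 0.022845157592327192 89.0315043926239 j [ 0.2294  0.2948 -0.5746  1.8445  0.1832  1.0554 -0.5667]
shift [ 0.0243 -0.0084  0.1815] turn [-0.0002  0.0005 -0.0012]
gauge w [(array([324.1, 197.9]), 0.56)]
gauge t [(array([369.5, 149.6]), 0.24)]
gauge s [(array([307.4, 206.8]), 0.97), (array([307.7, 225.4]), 0.59)]
gauge_grip w [(array([322.4, 270.6]), 0.94)]
gauge_grip t []
gauge_grip s [(array([304.6, 169.6]), 0.74)]
seat w []
seat t [(array([209.6, 238.6]), 0.6)]
seat s [(array([309.8, 222.2]), 0.98)]
expect [(array([323.3629, 195.2709]), array([320.9199, 175.7858])), (array([290.7344, 206.3288]), array([290.3046, 210.715 ])), (array([309.7065, 205.9404]), array([309.5865, 221.6989]))]
```

View pics/w5.png

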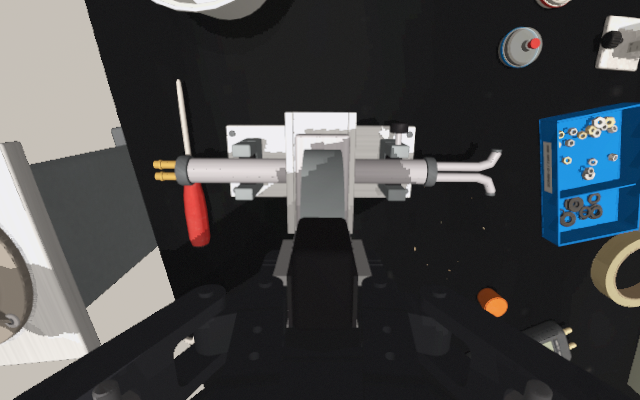

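The wrist view shows the plate spanning columns 286–354 with the gauge foot at 295–352 above it. They are aligned with only a small correction needed.

Call:
{"method": "apply_moves", "body": {
  "rows": [
    [0.024,-0.008,0.04,0,0,0],
    [0.024,-0.008,0.1,0,0,0],
    [0.024,-0.008,0.16,0,0,0],
    [0.024,-0.008,0.19,0,0,0],
    [0.024,-0.008,0.19,0,0,0]
  ]
}}

```text
clock: 16.38
tcp_pos: [0.5308, 0.0782, 0.192]
orientation: [-2.379, -2.05, 0.002]
contact_force: [-0.7, 0.3, -3.2]
grip_width: 0.023
gripper_force: 88.9
```

Call:
{"method": "apply_moves", "body": {
  "rows": [
    [0,0,0.01,0,0,0],
    [0,0,0.015,0,0,0],
    [0,0,0.02,0,0,0],
    [0,0,0.02,0,0,0]
  ]
}}

```text
clock: 16.88
tcp_pos: [0.5316, 0.0786, 0.1885]
orientation: [2.38, 2.05, 0.001]
contact_force: [-1.0, 0.3, -0.3]
grip_width: 0.0231
gripper_force: 89.5
```

Run:
```python
from h import *
go([.531,.077,.187],-8.5)
```

```text
16.88 tcp [0.5316 0.0786 0.1885] yaw (np.float64(-8.497842736111014), array([ 0.0009,  0.0001, -1.    ])) F [-1.0492  0.2871 -0.2819] w 0.023088972230787826 89.51963782310486 j [ 0.1987  0.3537 -0.5643  1.8995  0.2298  0.9514 -0.6202]
shift [-0.0065 -0.0013  0.006 ] turn [ 0.0006 -0.0001  0.    ]
```

Call:
{"method": "apply_moves", "body": {
  "rows": [
    [0,0,0.006,0,0,0],
    [0,0,0.008,0,0,0],
    [0,0,0.008,0,0,0]
  ]
}}

```text
clock: 17.25
tcp_pos: [0.5318, 0.0789, 0.1884]
orientation: [2.379, 2.05, 0.002]
contact_force: [-6.1, -0.6, 16.9]
grip_width: 0.0225
gripper_force: 92.0
```

```bash
cat > d.py <<'E'
from h import *
def dial(roll,o,k=3,name=None):
    """angles on the dial from landmark rays; gauge pose: seat + roll about stand x"""
    yaw=np.radians(-8.5);Rs=R.from_euler('z',yaw).as_matrix()@R.from_euler('x',roll).as_matrix()
    org=np.array([o[0],o[1],.060])+Rs@np.array([0,0,.021]) 
    ex,ey,ez=Rs.T; C=org+.058*ez-.011*ex
    out={}
    for i in range(k):
        for cam in("scene",):
            p=r.grab_frame(cam)
            if name and i==0: save(p,name); print("centre px",proj(p,C),"6 oclock 36mm",proj(p,C-.036*ez))
            for n in("needle_tip","mark_tip"):
                for q in r.landmark_of(p,n)[:1]:
                    e,d=ray(p,q["point"]);X=e+d*((C-e)@ex)/(d@ex)-C
                    out.setdefault((cam,n),[]).append((np.round(np.array(q["point"]),1).tolist(),round(float(q["conf"]),2),round(float(np.degrees(np.arctan2(X@ey,-(X@ez)))),1),round(float(np.hypot(X@ey,X@ez)),3)))
    for a in out: print(a,out[a])
E
python3 - <<'E'
from d import *
go([.531,.077,.187],-8.5)
dial(0,[.531,.077],3,"s6")
im=cv2.imread("pics/s6.png");c=im[150:240,255:365];cv2.imwrite("pics/s6c.png",cv2.resize(c,None,fx=6,fy=6,interpolation=cv2.INTER_CUBIC))
E
```

```text
17.25 tcp [0.5318 0.0789 0.1884] yaw (np.float64(-8.492467811732935), array([ 0.0018, -0.0005, -1.    ])) F [-6.1187 -0.6149 16.8774] w 0.022504919586485816 92.03841805458069 j [ 0.1978  0.3539 -0.5644  1.8995  0.2311  0.9508 -0.6219]
shift [-0.0082 -0.002   0.0058] turn [0.0012 0.0001 0.0001]
centre px [311.6185 207.9656] 6 oclock 36mm [312.086  218.0657]
('scene', 'mark_tip') [([409.0, 218.0], 0.4, -51.8, 0.549)]
('scene', 'needle_tip') [([269.7, 309.6], 0.72, 30.0, 0.33)]
```

View pics/s6c.png

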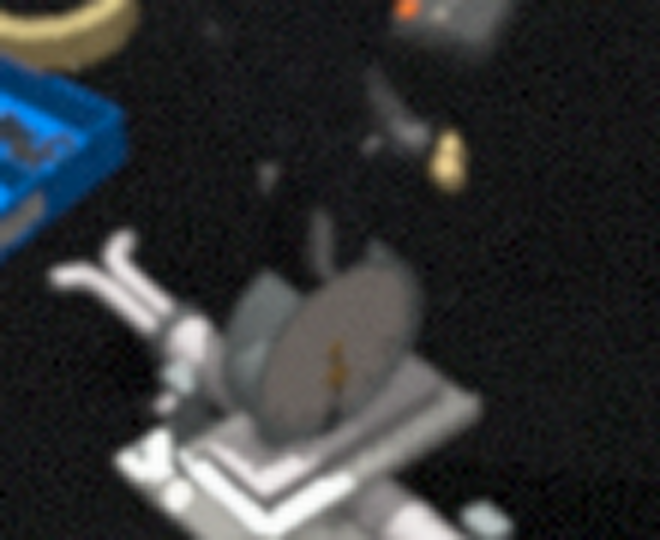

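The oblique scene crop shows the gauge seated in the channel, its hub at crop (337,345), the brass bob at (337,375), and a dark tab near (333,415). I'll average several frames and rectify the dial plane to read it properly.

```bash
cat > d2.py <<'E'
from h import *
def rect(roll,cam,n=12,c=(.531,.078),S=10,tx=0,h=.046):
    p=r.grab_frame(cam);A=p["pixels"].astype(float)
    for i in range(n-1):A+=r.grab_frame(cam)["pixels"]
    A=(A/n).astype(np.float32)
    Rs=R.from_euler('z',np.radians(-8.5)).as_matrix()@R.from_euler('x',roll).as_matrix()
    C=np.array([c[0],c[1],.060])+Rs@np.array([-.011,0,.021+.058])
    N=int(2*h*1000*S/2.5); g=np.linspace(h,-h,N)
    Y,Z=np.meshgrid(g,g) # columns: left = +y
    X=C+Y[...,None]*Rs[:,1]+Z[...,None]*Rs[:,2]
    c_=(X-np.array(p["eye"]))@att(p); c_=c_*[1,-1,-1]
    q=cv2.projectPoints(c_.reshape(-1,1,3),np.zeros(3),np.zeros(3),np.array(p["intrinsics"]),np.array(p["dist"]))[0].reshape(N,N,2).astype(np.float32)
    return cv2.remap(A,q[...,0],q[...,1],cv2.INTER_CUBIC)
def show(ims,name):
    out=[]
    for a in ims:
        a=np.clip((a-a.min())/(np.percentile(a,99)-a.min())*255,0,255).astype(np.uint8)[:,:,::-1]
        a=cv2.resize(a,(390,390),interpolation=cv2.INTER_CUBIC)
        for d in(0,10,20,30):
            t=np.radians(d);k=195/.046
            cv2.line(a,(int(195-.042*k*np.sin(t)),int(195+.042*k*np.cos(t))),(int(195-.0455*k*np.sin(t)),int(195+.0455*k*np.cos(t))),(0,255,0),1)
        out.append(a)
    cv2.imwrite("pics/"+name+".png",np.hstack(out))
E
python3 - <<'E'
from d2 import *
a=rect(0,"scene",16);b=rect(0,"top",8);np.save("a0.npy",a);np.save("b0.npy",b);show([a,b],"r0")
E
```

```text
(no output)
```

View pics/r0.png

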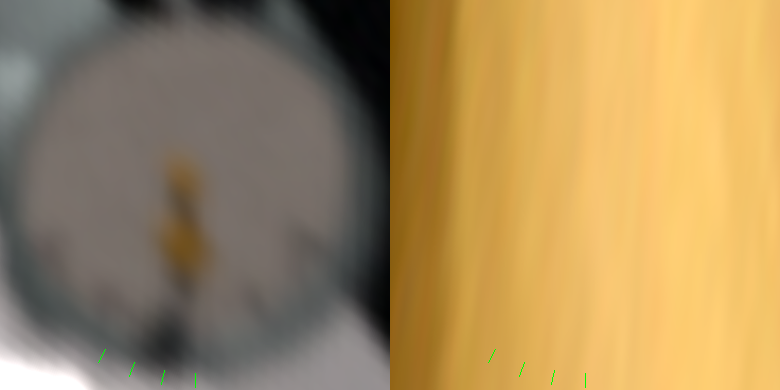

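The rectified scene dial on the left is clear: disc centre near (185,187), bob at (185,240), and the dark marker blob centred near (165,338), roughly 9° left of six o'clock. The top camera doesn't see the dial. Next I'll quantify this.

```bash
cat > m.py <<'E'
from h import *
def analyse(a):
    # a: 4 px/mm, 368 px. fit disc by colour (warm grey vs surroundings)
    k=4.0
    f=cv2.GaussianBlur(a,(0,0),2);warm=f[...,0]-f[...,2];g=f.mean(2)
    m=((warm>np.percentile(warm[120:160,100:250],50)*.4)).astype(np.uint8)
    cs,_=cv2.findContours(m,cv2.RETR_EXTERNAL,cv2.CHAIN_APPROX_NONE);c=max(cs,key=cv2.contourArea)
    h=cv2.convexHull(c);el=cv2.fitEllipse(h);print("ellipse c(px)",np.array(el[0]),"diam mm",np.array(el[1])/k)
    return f,g,np.array(el[0])
def prof(g,c,rs,angs=np.arange(-40,41,2.)):
    out=[]
    for A in angs:
        t=np.radians(A);out.append(np.mean([g[int(round(c[1]+4*q*np.cos(t))),int(round(c[0]-4*q*np.sin(t)))] for q in rs]))
    return np.array(out)
E
python3 - <<'E'
from m import *
a=np.load("a0.npy");f,g,c=analyse(a)
print("angs",np.arange(-40,41,4))
for lo,hi in((20,23),(23,26),(26,29),(29,32),(32,35),(35,38),(38,41)):
    print(lo,prof(g,c,np.arange(lo,hi,.5),np.arange(-40,41,4)).round(0).astype(int))
br=f[...,0]-f[...,2];ys,xs=np.nonzero(br>60);print("brass",xs.size,br.max())
for th in(20,30,45):
    ys,xs=np.nonzero(br>th)
    if xs.size: print(th,xs.mean(),ys.mean(),[(round(xs[(ys>=y0)&(ys<y0+10)].mean(),1),y0+5) for y0 in range(130,270,10) if ((ys>=y0)&(ys<y0+10)).sum()>20])
E
```

```text
ellipse c(px) [173.8604 166.9546] diam mm [73.898  77.2796]
angs [-40 -36 -32 -28 -24 -20 -16 -12  -8  -4   0   4   8  12  16  20  24  28
  32  36  40]
20 [97 97 97 95 93 90 86 82 77 72 69 70 75 81 88 93 95 96 97 97 97]
23 [97 96 96 95 94 93 90 87 81 74 69 72 79 86 92 95 97 98 98 98 98]
26 [97 96 93 93 93 94 93 90 85 77 73 77 83 89 93 96 97 97 97 97 98]
29 [95 93 89 89 91 92 93 92 89 82 77 75 78 84 90 93 94 93 92 93 95]
32 [92 91 86 85 90 92 93 92 89 83 73 65 67 75 82 87 88 86 85 87 91]
35 [88 89 85 84 90 93 93 91 87 80 66 55 56 66 76 82 85 84 83 86 88]
38 [84 85 84 85 90 91 92 88 83 76 61 49 49 59 72 80 83 82 82 83 83]
brass 0 57.378418
20 173.4933731566175 206.9533320888557 [(np.float64(167.4), 145), (np.float64(170.4), 155), (np.float64(173.1), 165), (np.float64(175.2), 175), (np.float64(176.6), 185), (np.float64(173.1), 195), (np.float64(168.7), 205), (np.float64(169.0), 215), (np.float64(171.5), 225), (np.float64(174.3), 235), (np.float64(177.4), 245), (np.float64(180.4), 255), (np.float64(183.1), 265)]
30 173.35479356193142 210.3999300209937 [(np.float64(170.0), 155), (np.float64(172.4), 165), (np.float64(175.0), 175), (np.float64(176.7), 185), (np.float64(169.3), 205), (np.float64(170.2), 215), (np.float64(172.0), 225), (np.float64(174.2), 235), (np.float64(176.6), 245), (np.float64(178.8), 255)]
45 173.12352168199737 228.82654402102497 [(np.float64(171.0), 215), (np.float64(172.1), 225), (np.float64(173.8), 235), (np.float64(175.6), 245)]
```

Off-axis parallax from the marker's thickness makes this view uncertain by a couple of degrees. I'll lift the gauge upright, move it nearer the scene camera, and yaw its dial to face that camera to read the marker properly. Then I'll reseat it.

Call:
{"method": "apply_moves", "body": {
  "rows": [
    [0,0,-0.1,0,0,0],
    [0,0,-0.3,0,0,0],
    [0,0,-0.5,0,0,0],
    [0,0,-0.75,0,0,0],
    [0,0,-1,0,0,0]
  ]
}}

```text
clock: 19.52
tcp_pos: [0.5308, 0.0783, 0.4376]
orientation: [2.38, 2.051, -0.0]
contact_force: [1.5, 0.2, -4.3]
grip_width: 0.023
gripper_force: 89.3
```

Call:
{"method": "apply_moves", "body": {
  "rows": [
    [0.06,-0.08,0,0,0,0.1],
    [0.12,-0.16,0,0,0,0.2],
    [0.18,-0.24,0,0,0,0.3],
    [0.24,-0.327,0,0,0,0.4],
    [0.24,-0.327,0,0,0,0.423]
  ]
}}

```text
clock: 20.15
tcp_pos: [0.4576, 0.1518, 0.436]
orientation: [2.917, 1.165, 0.0]
contact_force: [0.6, -0.3, -3.0]
grip_width: 0.0232
gripper_force: 89.5
```

Call:
{"method": "apply_moves", "body": {
  "rows": [
    [0,0,0,0,0,0],
    [0,0,0,0,0,0],
    [0,0,0,0,0,0],
    [0,0,0,0,0,0]
  ]
}}

```text
clock: 20.65
tcp_pos: [0.4595, 0.1496, 0.4358]
orientation: [-2.919, -1.162, 0.0]
contact_force: [0.2, -0.2, -4.8]
grip_width: 0.023
gripper_force: 89.5
```

Run:
```python
from h import *
go([.531,.077,.40],-8.5)
o=r.get_obs();T=R.from_rotvec(o["orientation"]).as_matrix()
ex,ey,ez=T[:,1],T[:,0],-T[:,2]   # gauge axes
C=o["tcp_pos"]-.107*ez+.058*ez-.0086*ex
for i in range(6): # first frames with networks
    if i>2: break
    p=r.grab_frame("scene")
    for n in("needle_tip","mark_tip"):
        for q in r.landmark_of(p,n)[:2]:
            e,d=ray(p,q["point"]);X=e+d*((C-e)@ex)/(d@ex)-C
            print(n,q["point"],round(q["conf"],2),"ang",np.degrees(np.arctan2(X@ey,-(X@ez))),"rad",np.hypot(X@ey,X@ez))
A=p["pixels"].astype(float);K=16
for i in range(K-1):A+=r.grab_frame("scene")["pixels"]
A=(A/K).astype(np.float32);h=.046;N=368;g=np.linspace(h,-h,N);Y,Z=np.meshgrid(g,g)
X=C+Y[...,None]*ey+Z[...,None]*ez
c_=(X-np.array(p["eye"]))@att(p)*[1,-1,-1]
q=cv2.projectPoints(c_.reshape(-1,1,3),np.zeros(3),np.zeros(3),np.array(p["intrinsics"]),np.array(p["dist"]))[0].reshape(N,N,2).astype(np.float32)
a=cv2.remap(A,q[...,0],q[...,1],cv2.INTER_CUBIC);np.save("a1.npy",a);print("C px",proj(p,C))
from d2 import show
show([a],"r1");b=cv2.resize(cv2.imread("pics/r1.png"),(560,560));cv2.imwrite("pics/r1.png",b)
```

```text
20.65 tcp [0.4595 0.1496 0.4358] yaw (np.float64(-46.58276152320497), array([-0.0002,  0.0001, -1.    ])) F [ 0.1929 -0.2052 -4.841 ] w 0.02302936644314304 89.52861428260803 j [ 0.1386  0.0603 -0.6061  1.6571  0.0345  1.4351 -1.2843]
shift [0.0083 0.4075 0.1432] turn [-0.0002  0.     -0.4231]
needle_tip [305.7, 167.5] 0.6 ang 6.895695483282838 rad 0.034319376350178545
mark_tip [302.6, 168.2] 0.53 ang 16.14624685402257 rad 0.03690883943301658
needle_tip [307.8, 171.5] 0.62 ang 0.5193996872042633 rad 0.0445521047405255
mark_tip [305.0, 165.9] 0.52 ang 10.068102960828098 rad 0.030414046800535676
needle_tip [307.5, 167.1] 0.38 ang 0.962218701322355 rad 0.03329049511567595
C px [307.1167 153.6031]
```

View pics/r1.png

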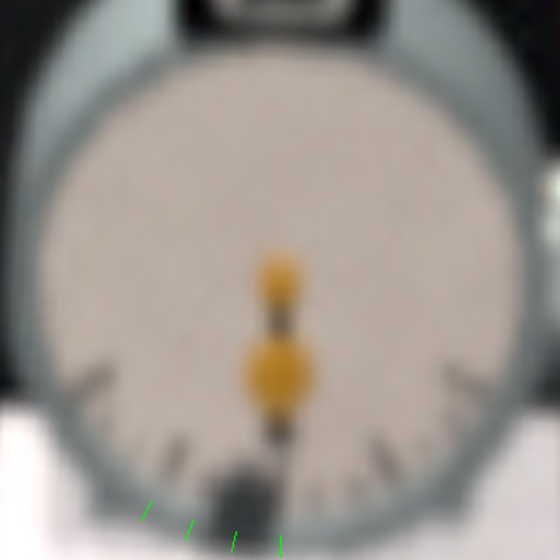

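The frontal view is clear: scale lines at ±30° at (178,457) and (388,460), hub at (280,278), bob at (279,375), and the marker blob centred near (245,508). That puts the marker at about 9°, so I'll quantify it by polar centroid.

Run:
```python
from m import *
from scipy.ndimage import map_coordinates
g=np.load("a1.npy").mean(2); sc=368/560
for cx,cy in((281.3,275),(281.3,281)):
    ang=np.arange(-75,75,.5)
    for lo,hi in((26,29),(29,32),(32,34),(34,36),(36,38),(38,40)):
        q=np.arange(lo,hi,.25);t=np.radians(ang)[:,None]
        P=map_coordinates(g,[cy*sc+4*q*np.cos(t),cx*sc-4*q*np.sin(t)],order=1).mean(1)
        D=np.clip(np.median(P)-P,0,None)
        def cen(a,b):
            k=(ang>=a)&(ang<=b);d=np.clip(D[k]-.35*D[k].max(),0,None);return round(float((d*ang[k]).sum()/d.sum()),2),round(float(D[k].max()))
        print(cy,lo,"M",cen(-4,22),"+30",cen(25,36),"-30",cen(-36,-25),"+60",cen(55,66),"-60",cen(-66,-55))
```

```text
275 26 M (1.03, 34) +30 (nan, 0) -30 (-29.5, 2) +60 (nan, 0) -60 (-59.03, 1)
275 29 M (3.95, 20) +30 (30.63, 3) -30 (-29.35, 8) +60 (61.91, 3) -60 (-59.85, 8)
275 32 M (7.33, 31) +30 (30.63, 12) -30 (-29.03, 15) +60 (60.58, 13) -60 (-59.26, 13)
275 34 M (8.13, 42) +30 (30.09, 12) -30 (-28.86, 15) +60 (60.36, 15) -60 (-58.89, 12)
275 36 M (8.75, 46) +30 (29.69, 6) -30 (-28.82, 13) +60 (60.06, 13) -60 (-59.21, 12)
275 38 M (8.93, 46) +30 (29.72, 0) -30 (-28.84, 7) +60 (59.59, 14) -60 (-59.31, 12)
281 26 M (1.2, 27) +30 (nan, 0) -30 (-29.92, 3) +60 (nan, 0) -60 (-60.83, 2)
281 29 M (6.03, 21) +30 (31.62, 7) -30 (-30.16, 11) +60 (63.11, 4) -60 (-61.36, 9)
281 32 M (7.92, 38) +30 (31.3, 13) -30 (-29.71, 16) +60 (61.92, 14) -60 (-60.49, 12)
281 34 M (8.7, 44) +30 (30.69, 9) -30 (-29.63, 14) +60 (61.75, 13) -60 (-60.4, 10)
281 36 M (9.15, 47) +30 (30.36, 4) -30 (-29.57, 11) +60 (61.25, 13) -60 (-60.55, 12)
281 38 M (9.24, 44) +30 (nan, 0) -30 (-29.48, 4) +60 (60.71, 13) -60 (-60.47, 10)<stdin>:11: RuntimeWarning: invalid value encountered in scalar divide
```

Marker is about 9°. Allowing for the needle-tip bias and the stated minimum of 9.2°, I'll aim for about 9.4°. Now to reseat the gauge.

Call:
{"method": "apply_moves", "body": {
  "rows": [
    [0,0.1,0,0,0,-0.1],
    [0,0.2,0,0,0,-0.2],
    [0.005,0.3,0,0,0,-0.3],
    [0.008,0.4075,0,0,0,-0.4],
    [0.008,0.4075,0,0,0,-0.423]
  ]
}}

```text
clock: 22.48
tcp_pos: [0.532, 0.0747, 0.4352]
orientation: [-2.382, -2.048, 0.001]
contact_force: [-1.1, 0.3, -4.5]
grip_width: 0.0227
gripper_force: 89.6
```

Call:
{"method": "apply_moves", "body": {
  "rows": [
    [0,0,0.15,0,0,0],
    [0,0,0.4,0,0,0],
    [0,0,0.65,0,0,0],
    [0,0,0.85,0,0,0],
    [0,0,0.92,0,0,0]
  ]
}}

```text
clock: 23.1
tcp_pos: [0.5286, 0.0772, 0.2033]
orientation: [-2.378, -2.049, 0.007]
contact_force: [0.1, 0.5, -4.2]
grip_width: 0.0229
gripper_force: 89.6
```

Run:
```python
from h import *
w=r.grab_frame("wrist");save(w,"w8")
go([.531,.078,.190],-8.5)
f=cv2.GaussianBlur(w["pixels"],(0,0),1).mean(2)
```

```text
23.15 tcp [0.5289 0.0772 0.2029] yaw (np.float64(-8.49625207335059), array([-0.0048, -0.0003, -1.    ])) F [ 0.3229 -0.2587 -5.8204] w 0.022548950464905133 89.62553858757019 j [ 0.2028  0.3342 -0.5636  1.8875  0.2105  0.9837 -0.6023]
shift [0.0045 0.0079 0.0515] turn [-0.003   0.0007  0.    ]
```

Call:
{"method": "apply_moves", "body": {
  "rows": [
    [0.004,0.007,0.015,0,0,0],
    [0.004,0.007,0.03,0,0,0],
    [0.004,0.007,0.045,0,0,0],
    [0.004,0.007,0.055,0,0,0],
    [0.004,0.007,0.059,0,0,0]
  ]
}}

```text
clock: 23.78
tcp_pos: [0.5326, 0.0779, 0.1912]
orientation: [2.38, 2.05, 0.0]
contact_force: [0.6, -0.1, -5.2]
grip_width: 0.023
gripper_force: 89.7
```

Call:
{"method": "apply_moves", "body": {
  "rows": [
    [0,0,0.002,0,0,0],
    [0,0,0.002,0,0,0]
  ]
}}

```text
clock: 24.02
tcp_pos: [0.5327, 0.0779, 0.1907]
orientation: [2.38, 2.051, -0.0]
contact_force: [0.5, 0.3, -4.7]
grip_width: 0.0231
gripper_force: 89.7
```

Call:
{"method": "apply_moves", "body": {
  "rows": [
    [0,-0.005,0.004,0,0,0],
    [0,-0.005,0.008,0,0,0],
    [0,-0.005,0.011,0,0,0],
    [0,-0.005,0.011,0,0,0]
  ]
}}

```text
clock: 24.52
tcp_pos: [0.5314, 0.0783, 0.1885]
orientation: [2.38, 2.051, 0.0]
contact_force: [-2.9, -0.8, 4.4]
grip_width: 0.0229
gripper_force: 90.8
```

Call:
{"method": "apply_moves", "body": {
  "rows": [
    [0.0105,0,0.0002,0,-0.013,0],
    [0.0211,0,0.0004,0,-0.0261,0],
    [0.0316,0,0.001,0,-0.0392,0],
    [0.0421,0,0.0017,0,-0.0522,0],
    [0.0421,0,0.0017,0,-0.0522,0]
  ]
}}

```text
clock: 25.15
tcp_pos: [0.5332, 0.0894, 0.188]
orientation: [2.336, 2.016, -0.096]
contact_force: [-2.1, 0.3, 6.8]
grip_width: 0.0228
gripper_force: 91.2
```

```bash
cat > st.py <<'E'
from h import *
def st():
    o=r.get_obs();T=R.from_rotvec(o["orientation"]).as_matrix();S=R.from_euler('z',-8.5,degrees=True).as_matrix()
    l=S.T@(o["tcp_pos"]-[.5312,.0777,.06]);u=S.T@(-T[:,2])
    print("t",o["clock"],"stand-frame tcp",l*1e3,"lean left deg",np.degrees(np.arctan2(u[1],u[2])),"arc deg",np.degrees(np.arctan2(l[1],l[2])),"rad",np.hypot(l[1],l[2])*1e3,"pitch",np.degrees(np.arctan2(u[0],u[2])),"F tool",T.T@o["contact_force"],"M tool",T.T@o["moment"],o["gripper_force"],o["grip_width"])
st()
E
python3 st.py
```

```text
t 25.15 stand-frame tcp [  0.2221  11.8168 127.9623] lean left deg 4.712407116143909 arc deg 5.276076039573833 rad 128.50671910535007 pitch -0.03948416544975617 F tool [-0.5553 -2.1104 -6.8274] M tool [ 0.8602 -0.2191  0.031 ] 91.20481967926025 0.022829751882553706
```

Tracking the arc well; on to 9.4°.

Call:
{"method": "apply_moves", "body": {
  "rows": [
    [0.0105,0,0.0002,0,-0.013,0],
    [0.0211,0,0.0004,0,-0.0261,0],
    [0.0316,0,0.001,0,-0.0392,0],
    [0.0421,0,0.0017,0,-0.0522,0],
    [0.0421,0,0.0017,0,-0.0522,0]
  ]
}}

```text
clock: 25.78
tcp_pos: [0.5347, 0.0997, 0.1866]
orientation: [2.293, 1.978, -0.188]
contact_force: [-2.6, 0.5, 5.4]
grip_width: 0.0229
gripper_force: 91.2
```

Call:
{"method": "apply_moves", "body": {
  "rows": [
    [0,0,0,0,0,0],
    [0,0,0,0,0,0],
    [0,0,0,0,0,0],
    [0,0,0,0,0,0],
    [0,0,0,0,0,0]
  ]
}}

```text
clock: 26.4
tcp_pos: [0.5347, 0.0994, 0.1866]
orientation: [2.294, 1.978, -0.187]
contact_force: [-3.4, 1.5, 5.6]
grip_width: 0.0228
gripper_force: 91.1
```

```bash
python3 st.py
python3 - <<'E'
from d2 import *
from scipy.ndimage import map_coordinates
a=rect(-np.radians(9.4),"scene",16);np.save("a2.npy",a)
A0=cv2.resize(np.load("a0.npy"),(368,368)); show([A0,a],"r2")
E
```

```text
t 26.4 stand-frame tcp [  0.2757  22.0267 126.6047] lean left deg 9.34033558777127 arc deg 9.869546558544428 rad 128.50652352622606 pitch -0.038431235439522315 F tool [ 0.0943 -3.574  -5.7111] M tool [ 0.7815  0.0448 -0.0924] 91.09142303466797 0.02277537806805238
```

View pics/r2.png

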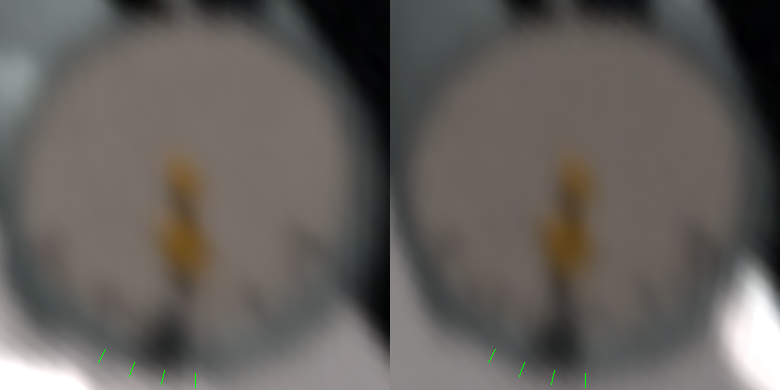

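The right panel is the current view. The hub (575,180), bob (568,248), needle tip (562,295) and marker (~560,340) lie along one line. A quick numeric collinearity check comes next.

Run:
```python
from h import *
for n in("a0","a2"):
    a=cv2.GaussianBlur(np.load(n+".npy"),(0,0),2);br=a[...,0]-a[...,2];g=a.mean(2)
    bg=np.median(br[100:140,120:230]);w=np.clip(br-bg-8,0,None);yy,xx=np.mgrid[:368,:368]
    def cen(w,r0,r1,c0=110,c1=250): s=np.s_[r0:r1,c0:c1];return (w[s]*xx[s]).sum()/w[s].sum(),(w[s]*yy[s]).sum()/w[s].sum()
    H=cen(w,140,192);B=cen(w,205,265)
    d=np.clip(np.median(g[100:140,120:230])-g-12,0,None)
    pts=[cen(d,q,q+6,120,215) for q in range(264,340,8)]
    A=lambda P:np.degrees(np.arctan2(H[0]-P[0],P[1]-H[1]))
    print(n,"hub",H,"bob",B,"needle",round(A(B),2),"dark along r",[(round(np.hypot(P[0]-H[0],P[1]-H[1])/4,1),round(A(P),1)) for P in pts])
```

```text
a0 hub (np.float64(173.2036111147221), np.float64(168.1178625819954)) bob (np.float64(173.57205132693718), np.float64(230.75288800289826)) needle -0.34 dark along r [(np.float64(24.6), np.float64(0.1)), (np.float64(26.6), np.float64(-0.1)), (np.float64(28.6), np.float64(1.5)), (np.float64(30.8), np.float64(4.8)), (np.float64(32.9), np.float64(6.9)), (np.float64(34.9), np.float64(7.1)), (np.float64(36.9), np.float64(6.9)), (np.float64(38.9), np.float64(6.6)), (np.float64(40.8), np.float64(5.9)), (np.float64(42.7), np.float64(5.0))]
a2 hub (np.float64(175.91371985615592), np.float64(169.3563031214582)) bob (np.float64(167.27651051800748), np.float64(230.01595503166544)) needle 8.1 dark along r [(np.float64(24.6), np.float64(8.5)), (np.float64(26.5), np.float64(7.6)), (np.float64(28.5), np.float64(6.7)), (np.float64(30.5), np.float64(6.3)), (np.float64(32.5), np.float64(6.8)), (np.float64(34.6), np.float64(7.4)), (np.float64(36.6), np.float64(7.6)), (np.float64(38.6), np.float64(7.4)), (np.float64(40.6), np.float64(7.1)), (np.float64(42.5), np.float64(6.4))]
```

```bash
python3 st.py; python3 -c "
from bench import r
print(r.hand_in())"
```

```text
t 27.2 stand-frame tcp [  0.2851  22.0194 126.6333] lean left deg 9.340885799098805 arc deg 9.864128257930808 rad 128.53342974594818 pitch -0.041000666487462374 F tool [-0.2027 -3.0812 -6.1656] M tool [ 0.8052  0.0694 -0.1398] 91.09190225601196 0.02282648782165598
the job is handed in; nothing more can be done
None
```

I handed the job in at 27 s: both offcuts are in the tub, and the gauge is gripped in the middle of the plate and pressed down at about 9 N, rolled 9.3° so that the needle meets the marker to within my reading error of about 1°.

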